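Set up the candle spot for supper

ROBOT

A 7-joint arm with a two-finger parallel gripper is mounted at the origin on a cart in front of the work surface, level with it; the furniture and walls round the work are solid. World frame = base frame: x ahead of the robot, y to its left, z up, the work surface at z = 0. Lengths are in m, angles in rad, forces in N, time in s.
With the tool pointing down it reaches from about 0.425 to 0.875 m from the base axis. Payload 9.9 kg.
Tool frame: the origin (TCP) lies at the very end of the fingers, on their centre line; the grasp point (between the pads) lies 19 mm behind it; z points along the fingers, y is the line along which they close (so a half turn about z gives the same grasp; the last joint's range is limited). The gripper opens to 85 mm and grips with 20 to 120 N. Pads are 22 mm wide; open, the fingers measure 114 mm over their backs; the gripper's body (76 mm by 85 mm) begins 54 mm behind the grasp point. The pads swing forward as they close: fully open they stand 13 mm farther back than shut.
Start: joints at [1.221, 0.576, 0.025, 1.437, -0.015, 1.129, -0.057], TCP at [0.177, -0.651, 0.231] pointing down, gripper open.
Joint ranges: [-2.76, 2.76], [-0.34, 2.15], [-1.52, 1.57], [0.19, 2.46], [-1.09, 4.23], [0.17, 1.99], [-2.82, 2.82]. Speed limits (rad/s): [2.22, 2.22, 3.01, 3.01, 3.14, 3.14, 3.14].

INTERFACE

Orientations are given as [roll, pitch, yaw] about the fixed x, y, z axes, in that order (R = Rz(yaw) Ry(pitch) Rx(roll)).
In Python, from plant import telemetry, optics, job, spotter gives the robot as it stands. The module is installed in compiled form; this text tells all that it offers.
- The arm moves only by the tool play_rows, never from a script. Its argument "plan" is a list of rows, each a list of 3 entries, a list of its own where there are three numbers: the turn, a rotation vector about the world's x, y, z in rad, then the shift along the world's x, y, z in mm, then the finger opening in mm, from 0 to 85.4. A call has 1 to 5 rows; each row shifts and turns the commanded pose from where the row before left it; what a row does not reach is not made up. A row lasts 1/8 s, in which the tool goes at most 62.5 mm and 10.7 degrees, less where a joint would pass 70% of its speed; a pose out of reach is approached as far as the arm can. A call is refused whole if a number of a shift passes 62.5 or a number of a turn 0.188, either way. A call with a gripper value outside its range is refused whole. The fingers move at their own pace and stop on an object; "squeeze" is the grip in N (left out, the last holds). Time passes only in rows, so rows that do not move let the fingers close. It gives the time, the measured TCP pose, the force, the opening and the grip force at its end, in the units of the state.
- telemetry.get_obs(): the state, without advancing time (a new reading comes with each control period).
- optics.grab_frame(name): name is "side" or "top" or "wrist"; returns (picture, depth): 384x512x3 uint8, red, green, blue; 384x512 float32, m along the optical axis (not along the pixel's ray), 0 where there is no reading.
- optics.calibration(name): a dict with "fx", "fy", "cx", "cy" (pixels), "rvec" (rotation vector, rad) and "tvec" (3), from world to camera coordinates, as OpenCV has them. Camera axes: x right, y down, z forward; pixel columns grow to the right and rows downward; lengths in m; the calibration is good to about 2 mm. A picture is of the moment at which its call begins: read the wrist's pose just before it. calibration takes no time and is no camera call; for the wrist camera it gives the pose at the moment of the call.
- job.job_done(): hands the job in; it is judged then, once.
Trained networks look in the newest picture that a camera, given by its name, has taken for a name from the list of things; names that differ only in an ending like _2 or _b are one class to them, and where a whole thing is asked for, a point or a joint stands for the part that bears it (a point fixed in the world has none). Each returns a list of dicts, best first, with "score" (0 to 1); they miss things now and then, are a little off and sometimes report something else, mostly with a low value. They report only what shows in the picture. A call takes as long as a camera call. They do not tell look-alikes from the thing itself.
- spotter.find_in(camera, name): "centre" ([x, y, z] in m, in world coordinates, good to about 4 mm: the middle of the surface that is visible of it).
- spotter.trace(camera, name): "region" (384x512 bool, what is visible of it).
- spotter.landmark_of(camera, name): "centre" ([x, y, z] in m, in world coordinates, good to about 4 mm: a listed point, or the origin of a listed thing).
The state is a dict: "time_s": time; "joint_pos": joint angles; "qvel": joint speeds; "effort": joint torques, N m; "eef_pos": TCP position; "ee_rot": TCP orientation; "force": force on the tool from outside, world axes, zero at the start; "wrist_torque": the same for the moment, N m; "opening": finger opening in m; "finger_force": force on a finger pad.
Only numpy, scipy, OpenCV 4.12 (cv2) and the standard library are available. Lean on these libraries where they do the work, as an engineer would, in place of code of your own. Each camera call takes 0.05 s, during which the arm holds its last target. There are 200 camera calls.

TASK

Set up the candle spot for supper: stand the tealight in the middle of the wooden trivet. On the worktop behind the trivet, as seen from the robot, make a straight row parallel to the trivet's far edge and about 3 cm clear of it: the tall pepper mill upright, centred on that edge, the salt shaker upright to its left and the matchbox lying flat, right way up, to its right, each with a gap of about 4 cm to the mill. Do not knock anything over, and leave the food tin and the spice bottle where they stand.

Things in the scene. Friction and masses are not known exactly. Their poses are not given: they have to be found in the camera images.
- trivet: square wooden trivet, 156 x 156 x 12 mm, flat and solid on top, fixed on the worktop. Origin: centre of its underside (its top is 12 mm higher). Its x axis points to its far edge, away from the robot (within 0.2 rad), its y axis to its left edge, z up; edges are parallel to its axes, 78 mm from the origin.
- tealight: tealight: small round candle in a thin metal cup, 38 mm in diameter, 15 mm high, loose. Origin: centre of its underside, z up. Belongs on the trivet.
- pepper_mill: pepper mill: the tallest loose thing, turned dark brown wood, round, 170 mm high, 58 mm in diameter at its widest, loose. Its round head, 49 mm in diameter, reaches from 123 to 159 mm above its foot (a 12 mm wide button above that) and does not turn; it can be gripped there. Origin: centre of its underside, z up.
- salt_shaker: salt shaker: round glass with a grey domed metal top, 90 mm high, 44 mm in diameter up to 66 mm height, narrower (34 mm) above, loose. Origin: centre of its underside, z up.
- matchbox: matchbox: flat yellow-brown box 36 x 53 x 15 mm lying flat, loose; its tray does not slide. Origin: centre of its underside; x axis along the 36 mm side, y along the 53 mm side, z up. Starts in any direction.
- food_tin: bystander: round food tin with a printed paper wrapper, 57 mm in diameter, 72 mm high, loose. Not to be moved. Origin: centre of its underside, z up.
- spice_bottle: bystander: tapered glass spice bottle with a black cap, 52 mm in diameter, 100 mm high (taller and thicker than the salt shaker, which has a grey top), loose. Not to be moved. Origin: centre of its underside, z up.
Mind the look-alikes: they are no part of the job. Leave any purple look-alike of the salt_shaker alone.

How it is judged:
By the outcome, as a careful person would: the job done as asked, in the order asked, and still so for the second after the job is handed in, with the robot touching nothing.
It also fails if it takes over 106 s, if anything falls off the work surface, if the arm or the gripper's body presses on something with over 40 N, if the wrist force passes 120 N, or if a joint passes its speed limit or range.

## Working session

There is one attempt and no reset: what is moved stays moved. The work goes in short steps, Python scripts to look and compute and a tool call to move; the robot and the scene stay as the last step left them, time stands still between calls to the robot, and variables do not carry over. Pictures are saved under pics/ and viewed, at most 14 in all, crops included, and the job is handed in when it is done.

Besides the shell and the picture viewer there is one more tool, called after "Call:" as a command line: name --argument value ..., lists and objects as JSON in quotes. play_rows: Moves the arm, as the interface text tells. Its arguments: {"type":"object","properties":{"plan":{"type":"array","items":{"type":"array"}},"squeeze":{"type":"number"}},"required":["plan"]}

```bash
mkdir -p pics; cat > h.py <<'E'
import numpy as np, cv2
from plant import telemetry, optics, job, spotter
def cal(n):
    c=optics.calibration(n); R=cv2.Rodrigues(np.array(c['rvec'],float))[0]; return c,R,np.array(c['tvec'],float)
def pts(n,depth,mask=None):
    c,R,t=cal(n); v,u=np.nonzero((depth>0)&(mask if mask is not None else True))
    z=depth[v,u]; P=np.stack([(u-c['cx'])/c['fx']*z,(v-c['cy'])/c['fy']*z,z],1)
    return (P-t)@R
def px(n,p):
    c,R,t=cal(n); q=R@np.array(p,float)+t; return [int(c['fx']*q[0]/q[2]+c['cx']),int(c['fy']*q[1]/q[2]+c['cy'])]
def save(n,im): cv2.imwrite('pics/'+n+'.png',im[:,:,::-1])
E
python3 - <<'E'
from h import *
s=telemetry.get_obs(); print(s['time_s'],s['eef_pos'],s['ee_rot'])
ims=[]
for n in ['top','side']:
    im,d=optics.grab_frame(n); save(n+'0',im); 
    for o in ['trivet','tealight','pepper_mill','salt_shaker','matchbox','food_tin','spice_bottle']:
        for r in spotter.landmark_of(n,o)[:3]: print(n,o,round(r['score'],2),np.round(r['centre'],3),px(n,r['centre']))
E
```

```text
0.0 [ 0.17719044 -0.65084758  0.23043751] [-3.13990495e+00  5.46294621e-05  2.65799026e-01]
top trivet 0.71 [ 0.547  0.059 -0.002] [229, 165]
top tealight 0.76 [ 0.615 -0.272  0.003] [358, 144]
top pepper_mill 0.74 [ 0.383 -0.288 -0.   ] [366, 234]
top salt_shaker 0.66 [ 0.408 -0.155 -0.002] [313, 223]
top salt_shaker 0.52 [ 0.421 -0.071  0.003] [279, 216]
top salt_shaker 0.51 [ 0.5   -0.125  0.003] [301, 185]
top matchbox 0.74 [0.357 0.339 0.001] [110, 237]
top food_tin 0.93 [ 0.509 -0.215 -0.002] [336, 184]
top spice_bottle 0.61 [ 0.392  0.221 -0.006] [161, 225]
side trivet 0.61 [0.548 0.055 0.001] [236, 180]
side tealight 0.52 [ 0.615 -0.274 -0.001] [332, 131]
side pepper_mill 0.95 [ 0.38  -0.286 -0.002] [379, 190]
side pepper_mill 0.42 [ 0.507 -0.216  0.003] [333, 162]
side salt_shaker 0.98 [ 0.406 -0.158 -0.003] [332, 198]
side salt_shaker 0.63 [ 0.423 -0.074 -0.003] [300, 203]
side salt_shaker 0.58 [ 0.503 -0.131  0.001] [306, 173]
side matchbox 0.82 [0.362 0.34  0.004] [145, 280]
side food_tin 0.76 [ 0.508 -0.215 -0.   ] [332, 162]
side food_tin 0.44 [0.364 0.338 0.002] [145, 279]
side spice_bottle 0.67 [0.396 0.221 0.002] [192, 249]
```

View pics/top0.png

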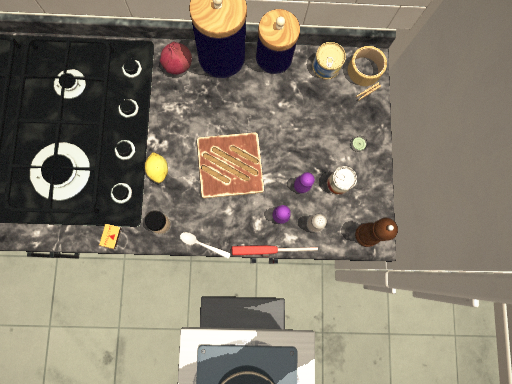

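View pics/side0.png

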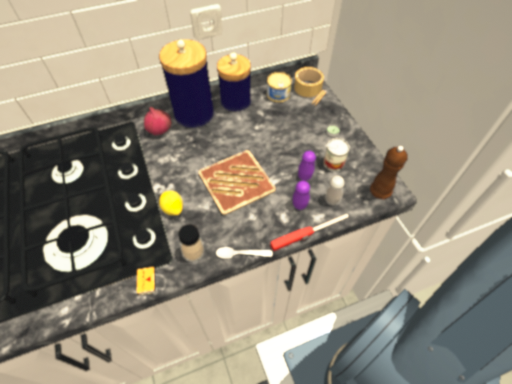

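Top view: the salt look-alikes are grey-white (317,222), which matches the description, and two purple ones at (282,214) and (304,183), which I'll leave alone. The spice bottle is at (155,222), the tin at (342,180), the mill at (376,232), the tealight at (360,144) and the matchbox at (110,237). Next I'll measure them all precisely.

```bash
cat > m.py <<'E'
from h import *
from scipy.optimize import least_squares
for n in ['top','side']:
    im,d=optics.grab_frame(n)
    if n=='top':
        A=pts(n,d); B=A
    c=cv2.resize(im[120:270,90:410] if n=='top' else im[110:310,110:430],None,fx=2.4,fy=2.4,interpolation=cv2.INTER_CUBIC); save('crop_'+n,c)
    for o in ['trivet','tealight','pepper_mill','salt_shaker','matchbox','food_tin','spice_bottle']:
        r=spotter.trace(n,o)
        for q in r[:3 if o=='salt_shaker' else 1]:
            P=pts(n,d,cv2.erode(q['region'].astype(np.uint8),np.ones((3,3)) if o!='tealight' else np.ones((1,1)))>0)
            col=im[q['region']].mean(0).astype(int)
            zt=np.percentile(P[:,2],97); T=P[P[:,2]>zt-(0.006 if o!='pepper_mill' else .05)]
            (cx,cy),sz,a=cv2.minAreaRect((T[:,:2]*1000).astype(np.float32))
            print(n,o,round(q['score'],2),len(P),'ztop',round(zt,3),'zmin',round(P[:,2].min(),3),'rect',np.round([cx,cy],0),np.round(sz,0),round(a,1),'med',np.round(np.median(T,0),3),col)
    if n=='side':
        P=pts(n,d)
        f=P[(P[:,1]<-.3)&(P[:,0]>.4)&(P[:,0]<.8)&(P[:,2]>.1)]; print('right wall y',np.percentile(f[:,1],[5,50,95]) if len(f) else None)
        f=P[(P[:,0]>.62)&(P[:,0]<.95)&(abs(P[:,1]-.06)<.2)&(P[:,2]>.04)]; print('canister min x',f[:,0].min() if len(f) else None, f[:,2].max(), f[f[:,0]<f[:,0].min()+.02].mean(0))
E
python3 m.py
```

```text
top trivet 0.61 3609 ztop 0.015 zmin -0.001 rect [548.  58.] [156. 154.] 7.5 med [0.545 0.058 0.012] [201 147 107]
top pepper_mill 0.93 788 ztop 0.166 zmin 0.009 rect [ 384. -284.] [46. 45.] 59.1 med [ 0.383 -0.278  0.153] [85 57 40]
top salt_shaker 0.82 222 ztop 0.091 zmin 0.03 rect [ 407. -153.] [23. 25.] 89.1 med [ 0.406 -0.153  0.088] [180 169 152]
top salt_shaker 0.79 244 ztop 0.09 zmin 0.026 rect [ 501. -126.] [26. 24.] 26.6 med [ 0.501 -0.124  0.088] [125  64 132]
top salt_shaker 0.76 193 ztop 0.091 zmin 0.041 rect [423. -69.] [26. 25.] 1.3 med [ 0.423 -0.07   0.088] [137  68 145]
top food_tin 0.65 510 ztop 0.073 zmin 0.015 rect [ 510. -215.] [48. 54.] 46.2 med [ 0.509 -0.214  0.07 ] [206 197 183]
top spice_bottle 0.97 372 ztop 0.102 zmin 0.023 rect [392. 216.] [38. 38.] 73.6 med [0.392 0.217 0.1  ] [65 58 50]
side trivet 0.76 2594 ztop 0.012 zmin -0.001 rect [542.  57.] [153. 151.] 7.5 med [0.535 0.059 0.01 ] [218 161 109]
side tealight 0.7 140 ztop 0.014 zmin -0.003 rect [ 612. -270.] [35. 40.] 59.7 med [ 0.616 -0.272  0.011] [190 195 155]
side pepper_mill 0.72 888 ztop 0.15
[... 242 characters left out ...]
 zmin 0.007 rect [ 494. -123.] [25. 17.] 42.2 med [ 0.495 -0.123  0.085] [133  66 144]
side salt_shaker 0.63 353 ztop 0.087 zmin 0.006 rect [417. -69.] [25. 26.] 28.8 med [ 0.416 -0.069  0.085] [133  68 144]
side matchbox 0.79 328 ztop 0.016 zmin 0.006 rect [358. 338.] [33. 52.] 79.7 med [0.356 0.338 0.014] [249 220  80]
side food_tin 0.71 538 ztop 0.07 zmin 0.001 rect [ 507. -216.] [50. 55.] 56.0 med [ 0.505 -0.216  0.067] [201 183 159]
side spice_bottle 0.97 600 ztop 0.099 zmin 0.006 rect [387. 218.] [37. 39.] 10.7 med [0.387 0.218 0.097] [110  97  78]
right wall y [-0.40696962 -0.40517816 -0.40337095]
canister min x 0.7755291102303394 0.35387597135945775 [0.78621195 0.10207289 0.13057315]
```

View pics/crop_top.png

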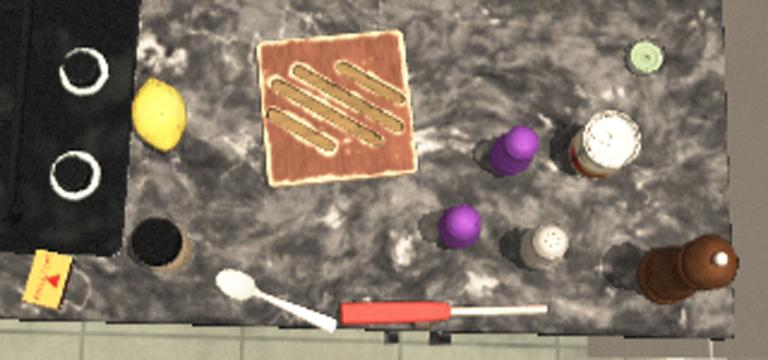

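Close crop: the white-grey domed shaker at crop (545,243) is the right one, and the purple ones at (460,227) and (515,150) are decoys. The mill head is at (715,255), the tealight at (645,57) and the matchbox at (48,278). Next I'll refine the trivet yaw and matchbox pose, and find the fridge and canister bounds.

```bash
cat > m2.py <<'E'
from h import *
def plane(n,mask,z0):
    c,R,t=cal(n); cs,_=cv2.findContours(mask.astype(np.uint8),cv2.RETR_EXTERNAL,cv2.CHAIN_APPROX_NONE); k=max(cs,key=cv2.contourArea)[:,0,:].astype(float)
    D=np.c_[(k[:,0]-c['cx'])/c['fx'],(k[:,1]-c['cy'])/c['fy'],np.ones(len(k))]@R; C=-R.T@t
    return C+D*((z0-C[2])/D[:,2])[:,None]
for n in ['top','side']:
    im,d=optics.grab_frame(n)
    for o,z in [('trivet',.012),('matchbox',.015),('tealight',.015)]:
        for q in spotter.trace(n,o)[:1]:
            K=plane(n,q['region'],z); (x,y),s,a=cv2.minAreaRect((K[:,:2]*1000).astype(np.float32))
            print(n,o,round(q['score'],2),np.round([x,y],1),np.round(s,1),round(a,1))
    P=pts(n,d)
    if n=='top': A=P
    f=P[(P[:,1]<-.40)&(P[:,2]>.05)&(P[:,0]<.9)&(P[:,0]>0.1)]; f=f[(f[:,0]>.25)]
    if len(f): print(n,'fridge minx',np.percentile(f[:,0],[0,1,5]),'pts y>-.42:',np.percentile(f[f[:,1]>-.42][:,0],[0,1,5]) if (f[:,1]>-.42).any() else None)
    f=P[(P[:,0]>.7)&(P[:,0]<1)&(abs(P[:,1]-.06)<.25)&(P[:,2]>.03)]
    for y in np.arange(-.16,.25,.04):
        g=f[abs(f[:,1]-y)<.02]; print(round(y,2),g[:,0].min().round(3) if len(g) else None,g[:,2].max().round(3) if len(g) else None,end=' | ')
    print()
E
python3 m2.py
```

```text
top trivet 0.96 [547.7  56.8] [157.3 155.7] 7.4
top matchbox 0.82 [361.  337.4] [38.  52.5] 80.7
top tealight 0.64 [ 613.8 -269.4] [35.9 40.1] 46.4
top fridge minx [0.25000316 0.25616335 0.27910112] pts y>-.42: [0.25000316 0.25616238 0.27909954]
-0.16 0.794 0.162 | -0.12 0.888 0.159 | -0.08 0.802 0.156 | -0.04 0.8 0.176 | 0.0 0.81 0.152 | 0.04 0.791 0.226 | 0.08 0.782 0.25 | 0.12 0.783 0.225 | 0.16 0.789 0.223 | 0.2 0.777 0.135 | 0.24 0.78 0.133 | 
side trivet 0.9 [541.3  57.3] [160.3 157.2] 7.2
side matchbox 0.83 [354.9 336.5] [36.6 58.4] 80.2
side fridge minx [0.2500532  0.25583901 0.27968633] pts y>-.42: [0.2500532  0.2558298  0.27965939]
-0.16 0.791 0.276 | -0.12 0.884 0.283 | -0.08 0.797 0.291 | -0.04 0.795 0.298 | 0.0 0.807 0.306 | 0.04 0.787 0.314 | 0.08 0.777 0.322 | 0.12 0.779 0.331 | 0.16 0.783 0.338 | 0.2 0.774 0.346 | 0.24 0.778 0.353 |
```

```bash
python3 - <<'E'
from h import *
print(telemetry.get_obs()['time_s'])
for n in ['top','side']:
    im,d=optics.grab_frame(n);P=pts(n,d)
    for y in np.arange(-.8,-.32,.04):
        f=P[(abs(P[:,1]-y)<.02)&(P[:,2]>-.02)&(P[:,0]<.6)&(P[:,0]>-.2)]
        if len(f): i=f[:,0].argmin(); print(n,round(y,2),f[i].round(3),len(f))
im,d=optics.grab_frame('wrist'); save('wrist0',im)
E
```

```text
2.0
top -0.48 [ 0.242 -0.46   0.171] 1
top -0.44 [ 0.229 -0.452  0.108] 368
top -0.4 [ 0.249 -0.415  0.062] 18117
top -0.36 [ 0.322 -0.342 -0.004] 669
side -0.6 [ 0.245 -0.595  0.001] 29
side -0.56 [ 0.245 -0.563  0.04 ] 115
side -0.52 [ 0.244 -0.513  0.096] 132
side -0.48 [ 0.245 -0.49   0.145] 24
side -0.44 [ 0.225 -0.454  0.101] 1119
side -0.4 [ 0.245 -0.418  0.11 ] 21948
side -0.36 [ 0.317 -0.357 -0.01 ] 454
```

View pics/wrist0.png

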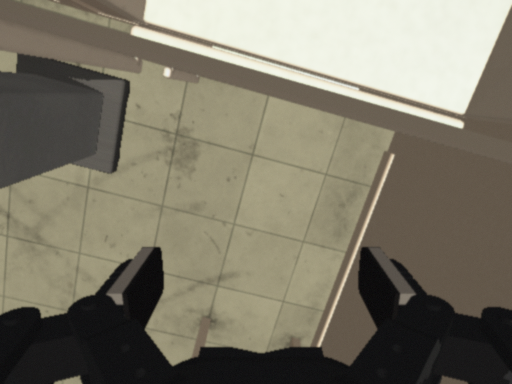

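Wrist view: floor ahead, and the fridge front at the right. I'll retract radially, swing in, then go over to the tealight.

Call:
play_rows --plan '[[[0,0,0],[-14,0,10],60],[[0,0,0],[-14,55,10],60],[[0,0,0],[-14,55,10],60],[[0,0,0],[-14,55,10],60],[[0,0,0],[-14,55,10],60]]' --squeeze 30

```text
time_s: 2.78
eef_pos: [0.1059, -0.4298, 0.2823]
ee_rot: [3.14, 0.0, 0.265]
force: [-0.2, -0.9, 1.4]
opening: 0.0599
finger_force: 0.0
```

Tracks well. Now continue inward and swing.

Call:
play_rows --plan '[[[0,0,0],[-8,55,0],60],[[0,0,0],[20,40,0],60],[[0,0,0],[45,30,0],60],[[0,0,0],[50,30,0],60],[[0,0,0],[50,20,0],60]]'

```text
time_s: 3.4
eef_pos: [0.265, -0.2556, 0.2824]
ee_rot: [3.139, -0.001, 0.265]
force: [-0.5, -1.1, 0.8]
opening: 0.0602
finger_force: 0.0
```

Call:
play_rows --plan '[[[0,0,0],[50,10,0],60],[[0,0,0],[60,0,0],60],[[0,0,0],[60,0,0],60],[[0,0,0],[60,0,0],60],[[0,0,0],[50,-10,0],60]]'

```text
time_s: 4.03
eef_pos: [0.5462, -0.2565, 0.282]
ee_rot: [3.141, -0.001, 0.266]
force: [0.6, -0.1, 0.7]
opening: 0.0597
finger_force: 0.0
```

```bash
cat > w.py <<'E'
import sys
from h import *
from m2f import plane
im,d=optics.grab_frame('wrist'); save(sys.argv[1],im)
s=telemetry.get_obs(); print(s['time_s'],np.round(s['eef_pos'],4),np.round(s['ee_rot'],3))
for a in sys.argv[2:]:
    o,z=a.split(':'); z=float(z)
    for q in spotter.trace('wrist',o)[:2]:
        K=plane('wrist',q['region'],z); (x,y),sz,an=cv2.minAreaRect((K[:,:2]*1000).astype(np.float32)); (cx,cy),r=cv2.minEnclosingCircle((K[:,:2]*1000).astype(np.float32))
        P=pts('wrist',d,q['region']); print(o,round(q['score'],2),'rect',np.round([x,y],1),np.round(sz,1),round(an,1),'circ',np.round([cx,cy,r],1),'z',np.percentile(P[:,2],[5,50,95]).round(3) if len(P) else None,'px',np.argwhere(q['region']).mean(0).round())
    for q in spotter.landmark_of('wrist',o)[:2]: print('  lm',round(q['score'],2),np.round(q['centre'],4))
E
python3 - <<'E'
s=open('m2.py').read().split('for n in')[0]; open('m2f.py','w').write(s)
E
python3 w.py w1 tealight:0.015
```

```text
4.075 [ 0.5512 -0.2573  0.2809] [ 3.141 -0.004  0.267]
tealight 0.6 rect [ 616.5 -270.8] [36.9 37.1] 15.8 circ [ 616.  -270.9   19.3] z [0.004 0.007 0.014] px [102. 288.]
  lm 0.63 [ 0.6182 -0.2703  0.0014]
```

View pics/w1.png

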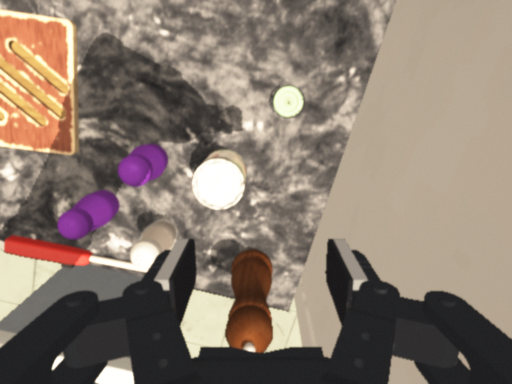

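Tealight at px (288,102), about (0.6165, -0.271), consistent across views. Descend.

Call:
play_rows --plan '[[[0,0,0],[35,-7,-30],60],[[0,0,0],[30,-7,-60],60],[[0,0,0],[0,0,-60],60],[[0,0,0],[0,0,-60],60],[[0,0,0],[0,0,-40],60]]'

```text
time_s: 4.8
eef_pos: [0.6047, -0.2709, 0.0339]
ee_rot: [-3.141, 0.002, 0.265]
force: [0.2, 0.2, 1.0]
opening: 0.0598
finger_force: 0.0
```

Call:
play_rows --plan '[[[0,0,0],[0,0,0],60]]'

```text
time_s: 4.92
eef_pos: [0.604, -0.2703, 0.0337]
ee_rot: [-3.139, 0.005, 0.265]
force: [-0.3, -0.2, 0.1]
opening: 0.06
finger_force: 0.0
```

Call:
play_rows --plan '[[[0,0,0],[12,-1,-10],60],[[0,0,0],[0,0,-12],60],[[0,0,0],[0,0,-10],60],[[0,0,0],[0,0,0],60]]'

```text
time_s: 5.42
eef_pos: [0.6184, -0.2706, 0.003]
ee_rot: [-3.141, 0.001, 0.266]
force: [-0.2, 0.2, 1.0]
opening: 0.0599
finger_force: 0.0
```

Call:
play_rows --plan '[[[0,0,0],[-2,0,-2],25],[[0,0,0],[0,0,0],25],[[0,0,0],[0,0,0],25],[[0,0,0],[0,0,0],25]]' --squeeze 25

```text
time_s: 5.92
eef_pos: [0.6172, -0.2709, 0.0019]
ee_rot: [3.141, -0.0, 0.266]
force: [-0.7, -0.1, 2.1]
opening: 0.036
finger_force: 25.1
```

Call:
play_rows --plan '[[[0,0,0],[0,0,40],25],[[0,0,0],[0,0,55],25],[[0,0,0],[0,10,55],25],[[0,0,0],[-10,50,0],25],[[0,0,0],[-15,50,0],25]]'

```text
time_s: 6.55
eef_pos: [0.5923, -0.1598, 0.1526]
ee_rot: [3.141, -0.002, 0.265]
force: [0.3, 0.1, -0.5]
opening: 0.0362
finger_force: 25.2
```

Call:
play_rows --plan '[[[0,0,0],[-15,50,0],25],[[0,0,0],[-15,50,0],25],[[0,0,0],[-15,50,0],25],[[0,0,0],[0,40,0],25],[[0,0,0],[0,0,0],25]]'

```text
time_s: 7.18
eef_pos: [0.547, 0.0334, 0.1521]
ee_rot: [-3.14, -0.001, 0.272]
force: [-0.2, 0.0, -0.6]
opening: 0.0363
finger_force: 25.2
```

```bash
python3 w.py w2 trivet:0.012; python3 m2.py | grep trivet
```

```text
7.225 [0.5471 0.0308 0.1519] [-3.141 -0.     0.269]
trivet 0.59 rect [548.2  52.7] [156.8 156.1] 7.3 circ [548.9  52.5 106.1] z [0.004 0.011 0.013] px [154. 233.]
  lm 0.93 [ 0.5499  0.0563 -0.0025]
side trivet 0.86 [540.9  57.2] [166.1 159.4] 7.4
```

View pics/w2.png

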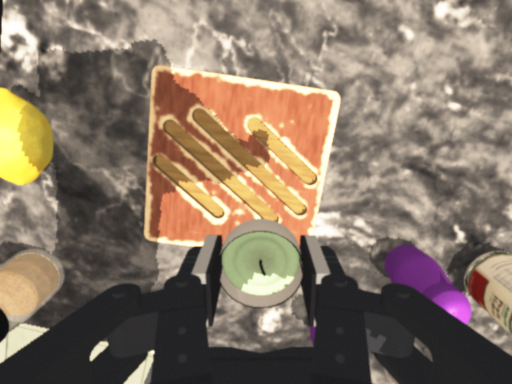

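Trivet taken as centre (0.547, 0.056), yaw 0.128. The tealight is held level between the pads at (262,262). Placing it.

Call:
play_rows --plan '[[[0,0,0],[0,26,-30],25],[[0,0,0],[0,0,-40],25],[[0,0,0],[0,0,-40],25],[[0,0,0],[0,0,-15],25],[[0,0,0],[0,0,0],25]]'

```text
time_s: 8.35
eef_pos: [0.5468, 0.0552, 0.0263]
ee_rot: [-3.141, 0.001, 0.266]
force: [-0.6, -0.5, 0.0]
opening: 0.0359
finger_force: 25.2
```

Call:
play_rows --plan '[[[0,0,0],[0,1,-8],25],[[0,0,0],[0,0,-4],25],[[0,0,0],[0,0,0],25],[[0,0,0],[0,0,0],60],[[0,0,0],[0,0,0],60]]'

```text
time_s: 8.98
eef_pos: [0.5473, 0.0562, 0.0149]
ee_rot: [3.142, -0.0, 0.266]
force: [-0.5, 0.1, -0.2]
opening: 0.0599
finger_force: 0.0
```

Call:
play_rows --plan '[[[0,0,0],[0,0,0],60],[[0,0,0],[0,0,30],60],[[0,0,0],[0,0,60],60],[[0,0,0],[0,0,60],60],[[0,0,0],[-50,0,60],60]]'

```text
time_s: 9.6
eef_pos: [0.5089, 0.0564, 0.2151]
ee_rot: [-3.141, -0.004, 0.265]
force: [0.1, 0.2, -0.3]
opening: 0.0599
finger_force: 0.0
```

Call:
play_rows --plan '[[[0,0,0],[-40,-30,40],80],[[0,0,0],[-35,-60,40],80],[[0,0,0],[-30,-60,0],80],[[0,0,0],[-30,-60,0],80],[[0,0,0],[-30,-60,0],80]]'

```text
time_s: 10.22
eef_pos: [0.3557, -0.1891, 0.2834]
ee_rot: [3.141, -0.001, 0.266]
force: [0.7, -1.2, 1.0]
opening: 0.0794
finger_force: 0.0
```

Call:
play_rows --plan '[[[0,0,0],[0,-40,0],80],[[0,0,0],[0,0,0],80],[[0,0,0],[0,0,0],80]]'

```text
time_s: 10.6
eef_pos: [0.3569, -0.2269, 0.2829]
ee_rot: [-3.141, 0.0, 0.266]
force: [-0.0, 0.0, 0.4]
opening: 0.0798
finger_force: 0.0
```

```bash
python3 w.py w3 pepper_mill:0.165 food_tin:0.072; python3 m.py | grep -E 'tealight|pepper'
python3 - <<'E'
from h import *
im,d=optics.grab_frame('wrist')
q=spotter.trace('wrist','pepper_mill')[0]; P=pts('wrist',d,q['region'])
from scipy.optimize import least_squares
for lo,hi,r in [(.13,.152,.0245),(.0,.03,None)]:
    T=P[(P[:,2]>lo)&(P[:,2]<hi)]
    if len(T)>20:
        f=least_squares(lambda p:np.hypot(T[:,0]-p[0],T[:,1]-p[1])-p[2],[.383,-.287,.025],loss='soft_l1',f_scale=.002); print(lo,len(T),f.x.round(4))
T=P[P[:,2]>.161]; print('button',T.mean(0),len(T),P[:,2].max())
E
```

```text
10.65 [ 0.3571 -0.2265  0.2829] [-3.141  0.     0.267]
pepper_mill 0.63 rect [ 393.2 -270.2] [66.  45.1] 62.5 circ [ 392.2 -269.8   33.2] z [0.016 0.149 0.16 ] px [158. 327.]
  lm 0.94 [ 0.3785 -0.2843 -0.0005]
food_tin 0.62 rect [ 495.5 -219.6] [44.1 56.7] 15.4 circ [ 502.2 -218.2   31. ] z [0.026 0.069 0.072] px [ 22. 291.]
  lm 0.78 [ 0.51   -0.2184 -0.0027]
top tealight 0.67 201 ztop 0.028 zmin 0.006 rect [545.  56.] [37. 35.] 2.1 med [0.546 0.055 0.023] [198 203 160]
top pepper_mill 0.48 114 ztop 0.153 zmin 0.014 rect [ 399. -273.] [ 5. 23.] 28.2 med [ 0.397 -0.27   0.148] [65 41 27]
side tealight 0.54 164 ztop 0.025 zmin 0.012 rect [543.  56.] [38. 37.] 24.0 med [0.547 0.056 0.021] [211 215 168]
side pepper_mill 0.91 902 ztop 0.157 zmin 0.005 rect [ 376. -280.] [41. 31.] 42.9 med [ 0.372 -0.274  0.144] [100  65  40]
0.13 1023 [ 0.3845 -0.2861  0.0217]
0.0 284 [ 0.377  -0.2955  0.0357]
button [ 0.38528108 -0.28567841  0.16888471] 186 0.17165928338949624
```

View pics/w3.png

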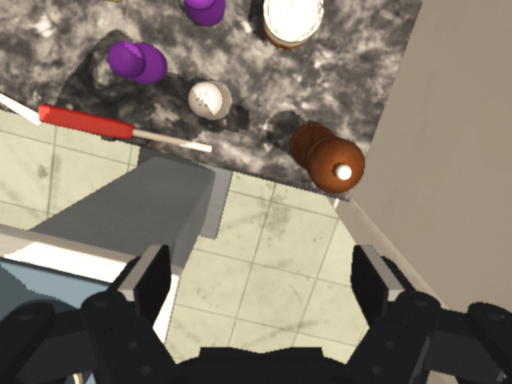

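Wrist view: the mill head with its button is at (343,172), so the mill is at (0.385, -0.286). The salt shaker is at (208,99). Going over the head, then down.

Call:
play_rows --plan '[[[0,0,0],[14,-30,0],80],[[0,0,0],[14,-29,-10],80],[[0,0,0],[0,0,-30],80],[[0,0,0],[0,0,-30],80],[[0,0,0],[0,0,0],80]]'

```text
time_s: 12.38
eef_pos: [0.3839, -0.2859, 0.2114]
ee_rot: [-3.138, 0.003, 0.266]
force: [-1.1, 0.1, 1.6]
opening: 0.0799
finger_force: 0.0
```

Call:
play_rows --plan '[[[0,0,0],[1,0,-35],80],[[0,0,0],[0,0,-35],80],[[0,0,0],[0,0,-23],80],[[0,0,0],[0,0,0],80],[[0,0,0],[0,0,0],35]]'

```text
time_s: 13.0
eef_pos: [0.3868, -0.2871, 0.1214]
ee_rot: [3.14, -0.001, 0.266]
force: [0.1, -0.4, 0.3]
opening: 0.0639
finger_force: 0.0
```

Call:
play_rows --plan '[[[0,0,0],[0,0,0],35],[[0,0,0],[0,0,0],35],[[0,0,0],[0,0,0],35],[[0,0,0],[0,0,0],35]]' --squeeze 50

```text
time_s: 13.5
eef_pos: [0.3869, -0.2871, 0.1218]
ee_rot: [3.139, -0.002, 0.266]
force: [-1.1, 0.9, 10.7]
opening: 0.046
finger_force: 49.7
```

Call:
play_rows --plan '[[[0,0,0],[0,0,10],35],[[0,0,0],[0,0,20],35],[[0,0,0],[0,0,30],35],[[0,0,0],[0,0,30],35],[[0,0,0],[0,0,30],35]]'

```text
time_s: 14.12
eef_pos: [0.3857, -0.2864, 0.2419]
ee_rot: [3.141, -0.0, 0.266]
force: [0.6, 0.3, -0.6]
opening: 0.0461
finger_force: 51.6
```

```bash
python3 - <<'E'
from h import *
im,d=optics.grab_frame('side'); 
c=cv2.resize(im[50:310,150:450],None,fx=2,fy=2); save('s1',c)
q=spotter.trace('side','pepper_mill')
for r in q[:1]:
    P=pts('side',d,r['region']); print(r['score'],P.min(0),P.max(0))
    for lo in np.arange(0.05,.3,.03):
        T=P[(P[:,2]>lo)&(P[:,2]<lo+.03)]
        if len(T): print(round(lo,2),T.mean(0).round(3),len(T))
s=telemetry.get_obs(); print(s['eef_pos'],s['force'],s['finger_force'],s['opening'])
E
```

```text
0.96 [ 0.34926948 -0.4081223   0.08142724] [ 0.44093744 -0.25712107  0.28388662]
0.08 [ 0.44  -0.405  0.094] 4
0.11 [ 0.366 -0.272  0.131] 191
0.14 [ 0.367 -0.271  0.157] 245
0.17 [ 0.37  -0.275  0.185] 263
0.2 [ 0.37  -0.274  0.215] 155
0.23 [ 0.363 -0.277  0.243] 159
0.26 [ 0.367 -0.285  0.27 ] 154
[ 0.38720963 -0.2873488   0.24360094] [-0.67677538  0.08906757 -1.50363648] 51.59823342226446 0.04596229089279767
```

View pics/s1.png

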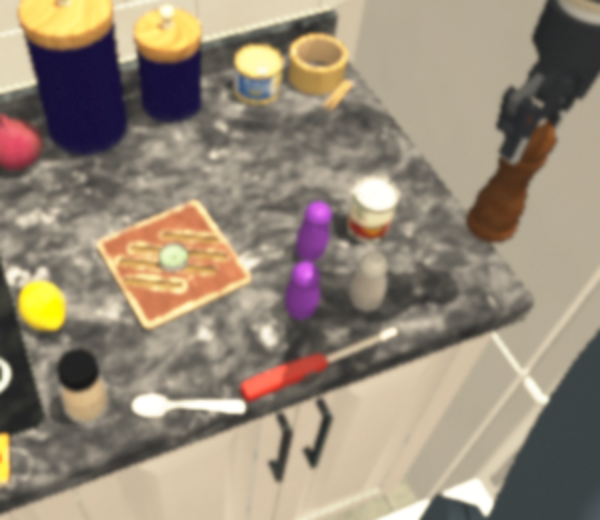

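The mill hangs upright in the gripper, and the tealight is centred on the trivet at (174,257). Carrying it over.

Call:
play_rows --plan '[[[0,0,0],[20,20,5],35],[[0,0,0],[33,40,0],35],[[0,0,0],[33,40,0],35],[[0,0,0],[33,40,0],35],[[0,0,0],[33,40,0],35]]'

```text
time_s: 14.85
eef_pos: [0.5384, -0.1053, 0.2447]
ee_rot: [-3.142, 0.001, 0.266]
force: [1.6, -0.0, -1.1]
opening: 0.0463
finger_force: 51.6
```

Call:
play_rows --plan '[[[0,0,0],[33,40,0],35],[[0,0,0],[33,40,0],35],[[0,0,0],[33,40,0],35],[[0,0,0],[30,40,0],35],[[0,0,0],[15,20,0],35]]'

```text
time_s: 15.48
eef_pos: [0.6824, 0.0768, 0.2439]
ee_rot: [-3.14, 0.001, 0.269]
force: [-0.5, -0.5, -1.7]
opening: 0.0461
finger_force: 51.6
```

Call:
play_rows --plan '[[[0,0,0],[0,0,-5],35],[[0,0,0],[0,0,0],35]]'

```text
time_s: 15.72
eef_pos: [0.681, 0.0723, 0.2389]
ee_rot: [3.141, 0.002, 0.265]
force: [-0.4, 0.4, -1.9]
opening: 0.0462
finger_force: 51.6
```

Call:
play_rows --plan '[[[0,0,0],[2,1,-30],35],[[0,0,0],[0,0,-40],35],[[0,0,0],[0,0,-30],35],[[0,0,0],[0,0,-10],35],[[0,0,0],[0,0,0],35]]'

```text
time_s: 16.35
eef_pos: [0.6838, 0.0736, 0.1302]
ee_rot: [3.141, 0.0, 0.265]
force: [0.1, -0.2, -0.7]
opening: 0.0461
finger_force: 51.7
```

Call:
play_rows --plan '[[[0,0,0],[0,0,-4],35],[[0,0,0],[0,0,-3],35],[[0,0,0],[0,0,0],35]]'

```text
time_s: 16.73
eef_pos: [0.684, 0.0745, 0.1232]
ee_rot: [3.142, -0.0, 0.266]
force: [-0.4, -0.1, -2.2]
opening: 0.0464
finger_force: 51.7
```

Call:
play_rows --plan '[[[0,0,0],[0,0,-2],35],[[0,0,0],[0,0,0],35]]'

```text
time_s: 16.98
eef_pos: [0.6846, 0.0746, 0.122]
ee_rot: [3.141, -0.002, 0.266]
force: [-0.3, -1.2, 4.3]
opening: 0.0459
finger_force: 52.2
```

Contact made (force z is positive). Release slowly and rise.

Call:
play_rows --plan '[[[0,0,0],[0,0,0],52],[[0,0,0],[0,0,0],65],[[0,0,0],[0,0,0],80],[[0,0,0],[0,0,0],80],[[0,0,0],[0,0,25],80]]'

```text
time_s: 17.6
eef_pos: [0.6826, 0.0742, 0.1442]
ee_rot: [-3.141, 0.004, 0.266]
force: [0.7, -0.1, 0.5]
opening: 0.08
finger_force: 0.0
```

Call:
play_rows --plan '[[[0,0,0],[0,0,40],80],[[0,0,0],[0,0,50],80],[[0,0,0],[-40,-30,30],80],[[0,0,0],[-50,-30,0],80],[[0,0,0],[-50,-30,0],80]]'

```text
time_s: 18.23
eef_pos: [0.5425, -0.0165, 0.2663]
ee_rot: [3.141, -0.001, 0.266]
force: [0.5, 0.2, 0.4]
opening: 0.0802
finger_force: 0.0
```

```bash
cat > c.py <<'E'
from h import *
from scipy.optimize import least_squares
def mill(n,d,im):
    for q in spotter.trace(n,'pepper_mill')[:1]:
        P=pts(n,d,q['region']); 
        for lo,hi in [(.005,.04),(.13,.152),(.161,.18)]:
            T=P[(P[:,2]>lo)&(P[:,2]<hi)]
            if len(T)>15: print(n,lo,len(T),least_squares(lambda p:np.hypot(T[:,0]-p[0],T[:,1]-p[1])-p[2],[*T.mean(0)[:2]+[.01,0],.025],loss='soft_l1',f_scale=.002).x.round(4),T.mean(0).round(4))
for n in ['top','side','wrist']:
    im,d=optics.grab_frame(n); mill(n,d,im)
    for o in ['pepper_mill','salt_shaker','matchbox','tealight','trivet','food_tin','spice_bottle']:
        for r in spotter.landmark_of(n,o)[:3 if o=='salt_shaker' else 1]: print(n,o,round(r['score'],2),np.round(r['centre'],3))
    if n!='top': save('c_'+n,im)
s=telemetry.get_obs(); print(s['time_s'],s['eef_pos'])
E
python3 c.py
```

```text
top 0.005 84 [0.681  0.0749 0.0276] [0.6592 0.0815 0.0197]
top 0.13 174 [0.6814 0.0744 0.0217] [0.6712 0.0729 0.1454]
top 0.161 25 [0.6818 0.0744 0.0042] [0.6812 0.0743 0.1689]
top pepper_mill 0.72 [0.682 0.072 0.001]
top salt_shaker 0.7 [ 0.426 -0.072  0.001]
top matchbox 0.61 [ 0.359  0.338 -0.   ]
top tealight 0.71 [0.544 0.057 0.014]
top trivet 0.68 [0.546 0.059 0.003]
top spice_bottle 0.66 [ 0.394  0.219 -0.007]
side 0.005 180 [0.6781 0.0737 0.0272] [0.6576 0.0778 0.0207]
side 0.13 171 [0.6774 0.0737 0.0206] [0.6645 0.0768 0.1428]
side 0.161 17 [0.6783 0.0741 0.0042] [0.6773 0.0736 0.166 ]
side pepper_mill 0.94 [ 0.678  0.076 -0.002]
side salt_shaker 0.91 [ 0.427 -0.074 -0.001]
side salt_shaker 0.63 [ 0.502 -0.129 -0.001]
side salt_shaker 0.62 [ 0.408 -0.155 -0.001]
side tealight 0.52 [0.544 0.051 0.012]
side trivet 0.83 [ 0.547  0.055 -0.   ]
side food_tin 0.85 [ 0.51  -0.215  0.001]
side spice_bottle 0.9 [0.395 0.216 0.004]
wrist 0.005 469 [0.6796 0.0748 0.0276] [0.6641 0.0597 0.0195]
wrist 0.13 325 [0.6885 0.0764 0.0307] [0.6602 0.0672 0.1418]
wrist pepper_mill 0.9 [0.677 0.079 0.001]
wrist salt_shaker 0.94 [ 0.506 -0.127 -0.002]
wrist salt_shaker 0.9 [ 0.423 -0.075 -0.002]
wrist salt_shaker 0.81 [ 0.407 -0.154 -0.   ]
wrist tealight 0.97 [0.547 0.055 0.013]
wrist trivet 0.73 [ 0.55   0.057 -0.002]
wrist food_tin 0.93 [ 0.511 -0.217 -0.001]
wrist spice_bottle 0.73 [0.397 0.223 0.003]
19.575 [ 0.54391213 -0.01559917  0.26594262]
```

Mill stands at (0.681, 0.0745), upright. Next is the salt shaker. I'll check joint 7 before choosing the turn direction.

```bash
python3 - <<'E'
from h import *
s=telemetry.get_obs(); print(np.round(s['joint_pos'],2),s['ee_rot'])
E
```

```text
[ 0.12  0.36 -0.25  1.73  0.1   1.07 -1.47] [ 3.14155958e+00 -2.32615314e-05  2.65774656e-01]
```

Call:
play_rows --plan '[[[0,0,0.18],[-40,-30,0],65],[[0,0,0.18],[-40,-30,0],65],[[0,0,0.18],[-40,-30,0],65],[[0,0,0.18],[-40,-10,0],65],[[0,0,0.18],[0,0,0],65]]'

```text
time_s: 20.2
eef_pos: [0.3811, -0.1168, 0.2661]
ee_rot: [-3.141, 0.002, 1.169]
force: [0.1, 0.6, -0.3]
opening: 0.065
finger_force: 0.0
```

```bash
python3 - <<'E'
from h import *
s=telemetry.get_obs(); print(np.round(s['joint_pos'],2),s['ee_rot'],s['eef_pos'])
E
```

```text
[ 0.51  0.14 -0.38  2.04  0.06  0.98 -0.3 ] [-3.14112487e+00  1.53885993e-03  1.16851956e+00] [ 0.38110895 -0.11675341  0.26611175]
```

Call:
play_rows --plan '[[[0,0,0.18],[13,-20,0],65],[[0,0,0.18],[13,-18,-20],65],[[0,0,0.17],[0,0,-40],65],[[0,0,0],[0,0,-40],65],[[0,0,0],[0,0,0],65]]'

```text
time_s: 20.82
eef_pos: [0.4083, -0.1532, 0.1643]
ee_rot: [-3.137, -0.002, 1.696]
force: [0.3, -0.2, 0.4]
opening: 0.0651
finger_force: 0.0
```

```bash
python3 - <<'E'
from h import *
from scipy.optimize import least_squares
im,d=optics.grab_frame('wrist'); save('w4',im)
for n in ['wrist','top','side']:
    if n!='wrist': im,d=optics.grab_frame(n)
    for q in spotter.trace(n,'salt_shaker')[:3]:
        P=pts(n,d,q['region']); T=P[(P[:,2]>.01)&(P[:,2]<.06)]
        if abs(P[:,1].mean()+.154)<.03 and len(T)>20:
            print(n,least_squares(lambda p:np.hypot(T[:,0]-p[0],T[:,1]-p[1])-.022,[.407,-.154],loss='soft_l1',f_scale=.002).x.round(4),len(T))
s=telemetry.get_obs(); print(s['eef_pos'])
E
```

```text
wrist [ 0.4077 -0.1584] 678
top [ 0.4074 -0.1576] 98
side [ 0.4046 -0.1579] 219
[ 0.4107397  -0.15376104  0.16728443]
```

View pics/w4.png

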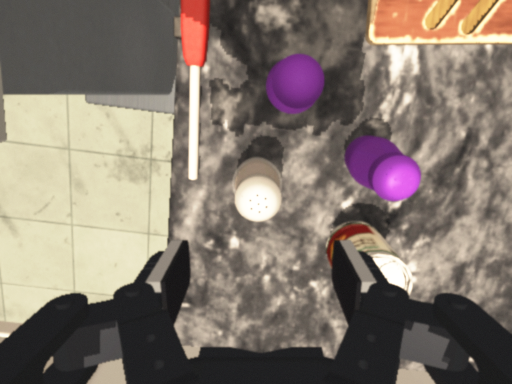

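Salt with pierced grey-white top at (258,195), base (0.4075, -0.157); fingers clear of the tin and the purple ones. Descend.

Call:
play_rows --plan '[[[0,0,0],[-3,-3,-30],65],[[0,0,0],[0,0,-40],65],[[0,0,0],[0,0,-40],65],[[0,0,0],[0,0,-25],65],[[0,0,0],[0,0,0],65]]'

```text
time_s: 21.75
eef_pos: [0.4067, -0.1563, 0.0304]
ee_rot: [-3.14, -0.0, 1.696]
force: [-0.4, 0.4, -0.1]
opening: 0.065
finger_force: 0.0
```

Call:
play_rows --plan '[[[0,0,0],[0,0,-5],65],[[0,0,0],[0,0,0],30],[[0,0,0],[0,0,0],30],[[0,0,0],[0,0,0],30],[[0,0,0],[0,0,0],30]]' --squeeze 35

```text
time_s: 22.38
eef_pos: [0.4074, -0.157, 0.0271]
ee_rot: [3.14, 0.001, 1.695]
force: [-1.5, 1.4, 10.3]
opening: 0.0404
finger_force: 34.0
```

Call:
play_rows --plan '[[[0,0,0],[0,0,30],30],[[0,0,0],[0,0,50],30],[[0,0,0],[0,10,50],30],[[0,0,0],[20,45,5],30],[[0,0,0],[25,50,0],30]]'

```text
time_s: 23.0
eef_pos: [0.4527, -0.0517, 0.1628]
ee_rot: [3.139, 0.002, 1.692]
force: [0.5, -0.7, -1.5]
opening: 0.0395
finger_force: 35.9
```

Call:
play_rows --plan '[[[0,0,0],[25,50,0],30],[[0,0,0],[25,50,0],30],[[0,0,0],[20,50,0],30],[[0,0,0],[25,45,0],30],[[0,0,0],[40,20,0],30]]'

```text
time_s: 23.62
eef_pos: [0.5865, 0.1672, 0.162]
ee_rot: [3.141, -0.001, 1.7]
force: [1.2, -0.9, -1.1]
opening: 0.0399
finger_force: 35.9
```

Call:
play_rows --plan '[[[0,0,0],[40,0,0],30],[[0,0,0],[30,0,0],30],[[0,0,0],[10,0,0],30],[[0,0,0],[0,0,0],30]]'

```text
time_s: 24.12
eef_pos: [0.6665, 0.1633, 0.1609]
ee_rot: [-3.141, -0.0, 1.695]
force: [-0.1, -0.1, -1.5]
opening: 0.0399
finger_force: 35.9
```

Call:
play_rows --plan '[[[0,0,0],[2,1,-30],30],[[0,0,0],[0,0,-45],30],[[0,0,0],[0,0,-35],30],[[0,0,0],[0,0,-16],30],[[0,0,0],[0,0,0],30]]'

```text
time_s: 24.75
eef_pos: [0.668, 0.1645, 0.0348]
ee_rot: [-3.14, 0.0, 1.696]
force: [-0.8, 0.1, -0.4]
opening: 0.0401
finger_force: 35.9
```

Call:
play_rows --plan '[[[0,0,0],[0,0,-3],30],[[0,0,0],[0,0,-2],30],[[0,0,0],[0,0,0],30]]'

```text
time_s: 25.12
eef_pos: [0.6692, 0.1645, 0.0305]
ee_rot: [3.141, -0.0, 1.696]
force: [-0.0, 0.1, -1.8]
opening: 0.0399
finger_force: 35.9
```

Call:
play_rows --plan '[[[0,0,0],[0,0,-3],30],[[0,0,0],[0,0,0],30],[[0,0,0],[0,0,0],30]]'

```text
time_s: 25.5
eef_pos: [0.6693, 0.1646, 0.0273]
ee_rot: [3.141, -0.0, 1.696]
force: [-0.0, -1.1, 3.8]
opening: 0.0394
finger_force: 36.3
```

Call:
play_rows --plan '[[[0,0,0],[0,0,0],48],[[0,0,0],[0,0,0],65],[[0,0,0],[0,0,0],65],[[0,0,0],[0,0,30],65],[[0,0,0],[0,0,50],65]]'

```text
time_s: 26.12
eef_pos: [0.6677, 0.164, 0.1059]
ee_rot: [-3.138, 0.001, 1.696]
force: [1.2, 0.2, 0.4]
opening: 0.0649
finger_force: 0.0
```

Call:
play_rows --plan '[[[0,0,0],[0,0,60],65],[[0,0,0],[-60,0,30],65],[[0,0,0],[-60,10,30],65],[[0,0,0],[-60,20,0],65],[[0,0,0],[-60,20,0],65]]'

```text
time_s: 26.75
eef_pos: [0.4374, 0.2136, 0.223]
ee_rot: [3.14, -0.0, 1.695]
force: [0.0, 1.2, -0.0]
opening: 0.065
finger_force: 0.0
```

```bash
cat > s.py <<'E'
from h import *
from m2f import plane
from scipy.optimize import least_squares
for n in ['top','side','wrist']:
    im,d=optics.grab_frame(n)
    if n=='wrist': save('w5',im)
    for q in spotter.trace(n,'salt_shaker')[:4]:
        P=pts(n,d,q['region']); T=P[(P[:,2]>.01)&(P[:,2]<.06)]
        if len(T)>20: print(n,'salt',least_squares(lambda p:np.hypot(T[:,0]-p[0],T[:,1]-p[1])-.022,T.mean(0)[:2]+[.01,0],loss='soft_l1',f_scale=.002).x.round(4),len(T),P[:,2].max().round(3))
    for q in spotter.trace(n,'matchbox')[:1]:
        K=plane(n,q['region'],.015); print(n,'box',round(q['score'],2),cv2.minAreaRect((K[:,:2]*1000).astype(np.float32)))
s=telemetry.get_obs(); print(s['eef_pos'],np.round(s['joint_pos'],2))
E
python3 s.py
```

```text
top salt [ 0.5044 -0.127 ] 102 0.092
top salt [ 0.426  -0.0732] 81 0.093
top salt [0.6712 0.1674] 141 0.093
side salt [ 0.5016 -0.127 ] 207 0.088
side salt [0.6686 0.1659] 159 0.353
side salt [ 0.4233 -0.0734] 185 0.088
side box 0.92 ((355.3254089355469, 337.0480651855469), (38.703372955322266, 58.85049819946289), 79.09937286376953)
wrist salt [0.6701 0.1648] 1320 0.091
wrist box 0.82 ((360.60797119140625, 338.2358093261719), (36.95810317993164, 54.78995895385742), 78.67436981201172)
[0.44009629 0.21275003 0.22223611] [-0.17  0.34 -0.5   1.92  0.2   0.94 -0.65]
```

Call:
play_rows --plan '[[[0,0,0.18],[0,15,0],65],[[0,0,0.18],[-10,20,0],65],[[0,0,0.18],[-10,20,0],65],[[0,0,0.18],[-20,20,0],65],[[0,0,0.18],[-10,20,0],65]]'

```text
time_s: 27.82
eef_pos: [0.3889, 0.3086, 0.2223]
ee_rot: [-3.141, -0.001, 2.601]
force: [0.5, 0.4, 0.3]
opening: 0.065
finger_force: 0.0
```

Call:
play_rows --plan '[[[0,0,0.18],[-10,15,-20],65],[[0,0,0.17],[-10,15,-20],65],[[0,0,0],[0,0,-20],65],[[0,0,0],[0,0,0],65]]'

```text
time_s: 28.32
eef_pos: [0.3692, 0.3374, 0.1612]
ee_rot: [-3.139, -0.002, 2.945]
force: [0.2, -0.3, 0.5]
opening: 0.065
finger_force: 0.0
```

```bash
python3 s.py; python3 - <<'E'
from h import *
s=telemetry.get_obs();print(s['ee_rot'])
im,d=optics.grab_frame('side');P=pts('side',d)
f=P[(P[:,1]>.28)&(P[:,1]<.42)&(P[:,0]>.3)&(P[:,0]<.46)]
for x in np.arange(.31,.46,.01):
    g=f[(abs(f[:,0]-x)<.005)&(abs(f[:,1]-.29)<.012)]; print(round(x,2),len(g),g[:,2].mean().round(4) if len(g) else '',end='; ')
E
```

```text
top salt [ 0.4261 -0.073 ] 79 0.092
top salt [ 0.5044 -0.1267] 122 0.093
top salt [0.6717 0.1673] 138 0.092
side salt [0.6688 0.1652] 196 0.09
side salt [ 0.5017 -0.1269] 204 0.09
side salt [0.3881 0.2198] 269 0.101
side salt [ 0.4233 -0.0737] 201 0.089
side box 0.71 ((355.1231384277344, 337.054931640625), (38.76655578613281, 59.25025177001953), 79.09947204589844)
wrist box 0.75 ((359.4908142089844, 339.0360107421875), (37.063289642333984, 53.878482818603516), 78.76387023925781)
[0.36936308 0.33823797 0.16294973] [-0.29  0.49 -0.79  1.96  0.45  0.87  0.06]
[3.14110991e+00 5.70841934e-04 2.94546520e+00]
0.31 1707 0.5593; 0.32 597 0.4698; 0.33 347 0.4897; 0.34 745 -0.0884; 0.35 553 0.3148; 0.36 410 0.2818; 0.37 187 0.2621; 0.38 56 0.0451; 0.39 39 0.0054; 0.4 36 0.0056; 0.41 39 0.0057; 0.42 35 0.0058; 0.43 36 0.0057; 0.44 37 0.0057; 0.45 34 0.0058; 0.46 18 0.0061;
```

View pics/w5.png

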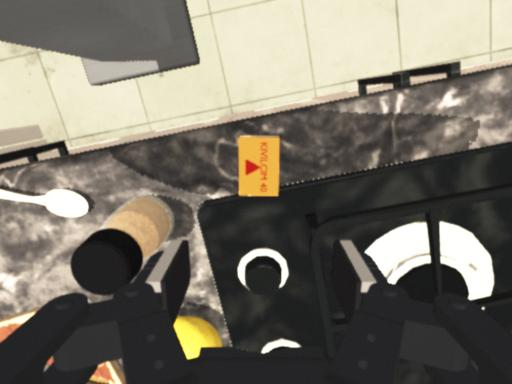

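Wrist view: the matchbox is at (259,166), right way up with its label on top. The stove's 6 mm edge lies just behind it. I'll grip across the short side, 6 mm nearer the robot.

Call:
play_rows --plan '[[[0,0,0],[-8,1,-20],52],[[0,0,0],[-7,0,-45],52],[[0,0,0],[0,0,-45],52],[[0,0,0],[0,0,-30],52],[[0,0,0],[0,0,0],52]]'

```text
time_s: 29.45
eef_pos: [0.3532, 0.3385, 0.0212]
ee_rot: [-3.139, -0.002, 2.947]
force: [-0.3, -0.6, 0.1]
opening: 0.0523
finger_force: 0.0
```

Call:
play_rows --plan '[[[0,0,0],[0,0,-12],52],[[0,0,0],[0,0,-7],52],[[0,0,0],[0,0,0],52],[[0,0,0],[0,0,0],24],[[0,0,0],[0,0,0],24]]' --squeeze 25

```text
time_s: 30.08
eef_pos: [0.3543, 0.3393, 0.004]
ee_rot: [3.141, 0.001, 2.946]
force: [-0.9, -0.8, 3.7]
opening: 0.0364
finger_force: 25.5
```

Call:
play_rows --plan '[[[0,0,0],[0,0,0],24],[[0,0,0],[0,0,0],24]]'

```text
time_s: 30.32
eef_pos: [0.3543, 0.3394, 0.0041]
ee_rot: [3.141, 0.001, 2.946]
force: [-1.7, -0.8, 6.2]
opening: 0.0364
finger_force: 25.7
```

Call:
play_rows --plan '[[[0,0,0],[-2,0,20],24],[[0,0,0],[0,0,50],24],[[0,0,0],[0,0,50],24],[[0,0,0],[0,0,50],24],[[0,0,-0.18],[20,-30,0],24]]'

```text
time_s: 30.95
eef_pos: [0.3724, 0.3127, 0.1773]
ee_rot: [3.134, 0.002, 2.767]
force: [0.5, -0.6, -0.9]
opening: 0.0367
finger_force: 25.4
```

Call:
play_rows --plan '[[[0,0,-0.18],[20,-45,0],24],[[0,0,-0.18],[20,-45,0],24],[[0,0,-0.18],[20,-45,0],24],[[0,0,-0.18],[20,-45,0],24],[[0,0,-0.18],[20,-45,0],24]]'

```text
time_s: 31.58
eef_pos: [0.4726, 0.0826, 0.1738]
ee_rot: [3.141, 0.0, 1.86]
force: [0.9, 0.2, -0.3]
opening: 0.0362
finger_force: 25.3
```

Call:
play_rows --plan '[[[0,0,-0.166],[20,-45,0],24],[[0,0,0],[20,-50,0],24],[[0,0,0],[40,0,0],24],[[0,0,0],[0,0,0],24]]'

```text
time_s: 32.08
eef_pos: [0.5543, -0.0113, 0.1734]
ee_rot: [3.14, -0.001, 1.698]
force: [-0.5, 0.1, -0.6]
opening: 0.037
finger_force: 25.4
```

Call:
play_rows --plan '[[[0,0,0],[40,-3,0],24],[[0,0,0],[40,0,0],24],[[0,0,0],[40,0,0],24],[[0,0,0],[17,0,0],24],[[0,0,0],[0,0,0],24]]'

```text
time_s: 32.7
eef_pos: [0.689, -0.013, 0.1729]
ee_rot: [-3.141, -0.001, 1.701]
force: [-0.3, 0.0, -0.8]
opening: 0.0367
finger_force: 25.4
```

Call:
play_rows --plan '[[[0,0,0],[0,0,-30],24],[[0,0,0],[0,0,-45],24],[[0,0,0],[0,0,-45],24],[[0,0,0],[0,0,-30],24],[[0,0,0],[0,0,0],24]]'

```text
time_s: 33.33
eef_pos: [0.6862, -0.0137, 0.0216]
ee_rot: [-3.136, -0.001, 1.701]
force: [0.1, 0.1, -1.4]
opening: 0.0367
finger_force: 25.4
```

```bash
python3 - <<'E'
from h import *
s=telemetry.get_obs();print(s['eef_pos'],s['ee_rot'])
from m2f import plane
for n in ['wrist','side']:
    im,d=optics.grab_frame(n); 
    if n=='wrist': save('w6',im)
    for q in spotter.trace(n,'matchbox')[:1]:
        K=plane(n,q['region'],.033); print(n,q['score'],cv2.minAreaRect((K[:,:2]*1000).astype(np.float32)))
E
```

```text
[ 0.68622462 -0.013667    0.02159143] [-3.13634540e+00 -6.23883471e-04  1.70059429e+00]
wrist 0.69 ((689.510498046875, -18.676414489746094), (37.43130111694336, 59.97064208984375), 7.47290563583374)
side 0.68 ((681.3211059570312, 0.8074245452880859), (21.279430389404297, 51.003116607666016), 74.85360717773438)
```

View pics/w6.png

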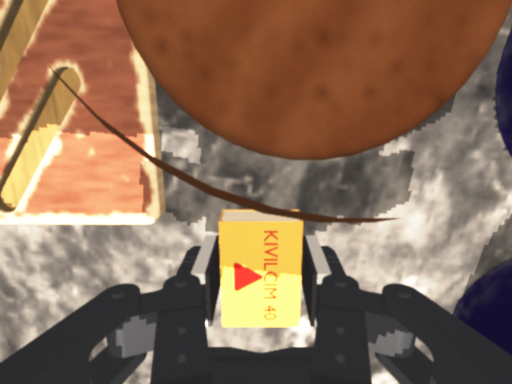

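Matchbox held squarely at (260,268), label up, with the mill beyond. Small correction, then set down.

Call:
play_rows --plan '[[[0,0,0],[4,-2,-6],24],[[0,0,0],[0,0,-6],24],[[0,0,0],[0,0,-3],24],[[0,0,0],[0,0,0],24]]'

```text
time_s: 34.02
eef_pos: [0.6928, -0.0158, 0.008]
ee_rot: [-3.141, -0.0, 1.7]
force: [-0.0, -0.4, -0.1]
opening: 0.0367
finger_force: 25.4
```

Call:
play_rows --plan '[[[0,0,0],[-1,0,-3],24],[[0,0,0],[0,0,0],24],[[0,0,0],[0,0,0],45],[[0,0,0],[0,0,0],55],[[0,0,0],[0,0,0],55]]'

```text
time_s: 34.65
eef_pos: [0.6922, -0.0158, 0.0056]
ee_rot: [3.141, 0.0, 1.7]
force: [-1.8, -0.7, -0.2]
opening: 0.0552
finger_force: 0.0
```

Call:
play_rows --plan '[[[0,0,0],[0,0,25],55],[[0,0,0],[0,0,50],55],[[0,0,0],[0,0,60],55],[[0,0,0],[-60,-10,60],55],[[0,0,0],[-60,-20,0],55]]'

```text
time_s: 35.28
eef_pos: [0.5907, -0.0415, 0.188]
ee_rot: [3.134, 0.0, 1.701]
force: [0.1, -0.8, -0.2]
opening: 0.0545
finger_force: 0.0
```

Call:
play_rows --plan '[[[0,0,0],[-60,-10,0],55],[[0,0,0],[-30,-10,0],55],[[0,0,0],[0,0,0],55],[[0,0,0],[0,0,0],55]]'

```text
time_s: 35.78
eef_pos: [0.4999, -0.0627, 0.1848]
ee_rot: [3.14, 0.0, 1.7]
force: [-0.3, 0.7, -0.6]
opening: 0.055
finger_force: 0.0
```

```bash
python3 c.py | grep -E 'mill|0\.[01]|tealight'; python3 s.py; python3 - <<'E'
from h import *
im,d=optics.grab_frame('top'); save('f',cv2.resize(im[60:260,90:410],None,fx=2.4,fy=2.4,interpolation=cv2.INTER_CUBIC))
E
```

```text
top 0.005 133 [0.6807 0.0746 0.0273] [0.6607 0.0715 0.0203]
top 0.13 177 [0.6817 0.0743 0.0217] [0.6718 0.0727 0.1456]
top 0.161 24 [0.6826 0.0744 0.0041] [0.6818 0.0744 0.1684]
top pepper_mill 0.64 [ 0.682  0.073 -0.   ]
top salt_shaker 0.83 [ 0.423 -0.074  0.003]
top salt_shaker 0.72 [ 0.499 -0.123  0.004]
top salt_shaker 0.67 [ 0.671  0.165 -0.001]
top matchbox 0.65 [ 0.692 -0.02  -0.001]
top tealight 0.66 [0.545 0.056 0.014]
top trivet 0.98 [ 0.546  0.056 -0.001]
top food_tin 0.2 [ 0.691 -0.021  0.   ]
top spice_bottle 0.7 [ 0.394  0.222 -0.004]
side 0.005 183 [0.6785 0.0735 0.0273] [0.658  0.0779 0.021 ]
side 0.13 174 [0.6782 0.0736 0.0211] [0.6647 0.0763 0.143 ]
side 0.161 17 [0.6794 0.0733 0.0048] [0.6773 0.0737 0.1654]
side pepper_mill 0.72 [ 0.676  0.075 -0.003]
side salt_shaker 0.8 [ 0.425 -0.074 -0.001]
side salt_shaker 0.62 [ 0.5   -0.129 -0.001]
side salt_shaker 0.6 [ 0.672  0.165 -0.   ]
side matchbox 0.74 [ 0.693 -0.018  0.002]
side tealight 0.47 [0.546 0.052 0.009]
side trivet 0.75 [ 0.55   0.052 -0.   ]
side food_tin 0.87 [ 0.506 -0.216  0.002]
side spice_bottle 0.78
[... 428 characters left out ...]
8442285]
top salt [0.6714 0.1678] 144 0.092
top salt [ 0.4264 -0.0731] 71 0.093
top box 0.77 ((691.9371337890625, -20.708415985107422), (40.613624572753906, 51.727081298828125), 2.2603766918182373)
side salt [ 0.5015 -0.1268] 205 0.09
side salt [0.6691 0.1648] 197 0.089
side salt [ 0.4233 -0.0735] 201 0.09
side box 0.54 ((683.3632202148438, -21.24837303161621), (47.637874603271484, 57.79157638549805), 6.651900768280029)
wrist salt [ 0.4477 -0.045 ] 883 0.091
wrist salt [ 0.5014 -0.1275] 1030 0.092
wrist box 0.6 ((688.888427734375, -21.205528259277344), (44.254940032958984, 53.83089828491211), 7.389224052429199)
[ 0.49895    -0.06290342  0.1844213 ] [ 0.36  0.4  -0.45  1.94  0.23  0.85 -0.08]
```

View pics/f.png

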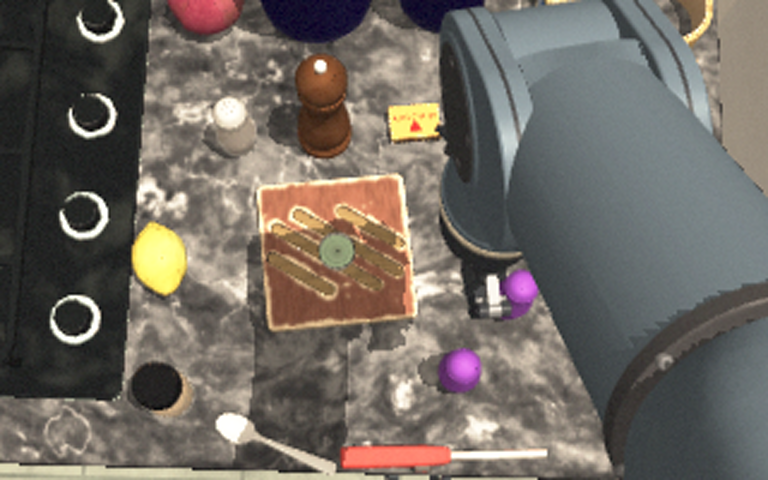

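View pics/c_side.png

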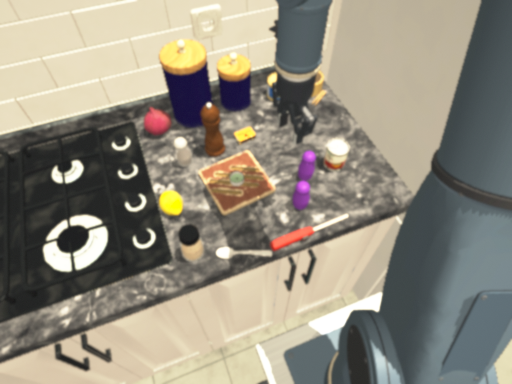

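The final pictures show the row standing: salt at (232,130), mill at (322,110), matchbox at (415,122) and tealight centred at (338,250). The bystanders haven't moved. Handing in.

```bash
python3 -c "from plant import job; print(job.job_done())"
```

```text
the job is handed in; nothing more can be done
None
```

Job handed in at about 37 s of the 106 s limit: the tealight is centred on the trivet, with salt, mill and matchbox in a row about 3–4 cm behind its far edge at roughly 4 cm gaps, nothing knocked over and the bystanders unmoved; no verdict came back.

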